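Nest the copper pickling pans with their handles fanned out

TASK

Tidy the three copper pans of the jeweller's bench into one nest: first set the middle-sized pan into the large one, which stays where it stands, then the small pan into the middle one. Each must sit level and fully home on the floor of the pan below, with the three handles fanned out at least a sixth of a turn apart from one another. Lower the pans in gently rather than letting them fall, and leave the clamp, the block and the jar alone.

Things in the scene. Friction and masses are not known exactly. Their poses are not given: they have to be found in the camera images.
- large_center (a point): large copper pan, about 500 g: round, straight-walled, outer diameter 140 mm, inner 134 mm, height 42 mm, wall and floor 3 mm. Point: on the axis, 21 mm above the underside; x points out along its one level handle, z up. It stays where it stands; its handle points roughly away from the robot.
- large_grip (a point): centre line of the wooden grip of the large pan's handle, 108 mm out from the pan's axis, 38 mm above the pan's underside; axes as the pan's. The grip is a level dark wooden bar 20 mm wide, 22 mm high, from 86 to 142 mm out; a steel tang 14 mm wide and 6 mm thick at the same height joins it to the wall. Grips pointing the same way would collide when nested; tangs clear the lower rims.
- middle_center (a point): middle copper pan, about 280 g: round, straight-walled, outer diameter 120 mm, inner 114 mm, height 50 mm, wall and floor 3 mm. Point: on the axis, 25 mm above the underside; x points out along its one level handle, z up. Home, its underside is 3 mm above the large pan's underside.
- middle_grip (a point): centre line of the wooden grip of the middle pan's handle, 108 mm out from the pan's axis, 46 mm above the pan's underside; axes as the pan's. The grip is a level dark wooden bar 20 mm wide, 22 mm high, from 86 to 142 mm out; a steel tang 14 mm wide and 6 mm thick at the same height joins it to the wall. Grips pointing the same way would collide when nested; tangs clear the lower rims.
- small_center (a point): small copper pan, about 200 g: round, straight-walled, outer diameter 100 mm, inner 94 mm, height 57 mm, wall and floor 3 mm. Point: on the axis, 28.5 mm above the underside; x points out along its one level handle, z up. Home, its underside is 3 mm above the middle pan's. It and the middle pan stand left and right of the large pan, either way round, handles roughly to the robot.
- small_grip (a point): centre line of the wooden grip of the small pan's handle, 108 mm out from the pan's axis, 53 mm above the pan's underside; axes as the pan's. The grip is a level dark wooden bar 20 mm wide, 22 mm high, from 86 to 142 mm out; a steel tang 14 mm wide and 6 mm thick at the same height joins it to the wall. Grips pointing the same way would collide when nested; tangs clear the lower rims.
- clamp_center (a point): bystander: dark wooden ring clamp lying on the bench beyond the large pan, 26 x 130 x 29 mm (x, y, z), with a brass band; centre of it, 14 mm above the bench
- block_center (a point): bystander: plain steel bench block 80 x 80 x 22 mm, on the bench far left; centre of it
- jar_center (a point): bystander: amber glass jar with a steel lid, diameter 60 mm, height 75 mm, on the bench far right; centre of it

How it is judged:
By the outcome, as a careful person would: the job done as asked, in the order asked, and still so for the second after the job is handed in, with the robot touching nothing.
It also fails if it takes over 64 s, if anything falls off the work surface, if the arm or the gripper's body presses on something with over 40 N, if the wrist force passes 120 N, or if a joint passes its speed limit or range.

ROBOT

A 6-joint arm with a two-finger parallel gripper is mounted at the origin on the work surface. World frame = base frame: x ahead of the robot, y to its left, z up, the work surface at z = 0. Lengths are in m, angles in rad, forces in N, time in s.
With the tool pointing down it reaches from about 0.4 to 0.925 m from the base axis. Payload 12.5 kg.
Tool frame: the origin (TCP) lies at the very end of the fingers, on their centre line; the grasp point (between the pads) lies 19 mm behind it; z points along the fingers, y is the direction in which the jaws open and shut (so a half turn about z gives the same grasp; the last joint's range is limited). The gripper opens to 95 mm and grips with 3 to 60 N. Pads are 20 mm wide; open, the fingers measure 119 mm over their backs; the gripper's body (75 mm by 180 mm) begins 59 mm behind the grasp point.
Start: joints at [1.134, 0.491, 1.559, -0, 1.092, -0.106], TCP at [0.203, 0.591, 0.215] pointing down, gripper open.
Joint ranges: [-3.1, 3.1], [-0.84, 2.19], [0.05, 2.79], [-1.13, 4.28], [0.06, 2.93], [-2.69, 2.69]. Speed limits (rad/s): [2.22, 2.22, 2.79, 3.14, 3.14, 3.14].

INTERFACE

Orientations are given as a rotation vector (axis times angle).
In Python, from rig import manip gives the robot as it stands.
- The arm moves only by the tool servo_tool, never from a script. Its argument "series" is a list of rows, each an object with "turn": the turn, a rotation vector about the tool's x, y, z in degrees, a list of three; "linear": the shift along the tool's x, y, z in cm, a list of three; "gripper": the closure, from 0 (fully open) to 1 (shut). A call has 1 to 8 rows; each row is the pose to reach, as a shift and turn from the pose measured when the call began, along the tool's axes at that moment; what a row does not reach only later rows make up. A row lasts 1/12 s, in which the tool goes at most 41.7 mm and 7.16 degrees, less where a joint would pass 70% of its speed; a pose out of reach is approached as far as the arm can. A call with a gripper value outside its range is refused whole. The fingers move at their own pace and stop on an object; "newtons" is the grip in N (left out, the last holds). Time passes only in rows, so rows that repeat a pose let the fingers close. It gives the time, the measured TCP pose, the force and the opening at its end, in the units of the state.
- manip.get_state(): the state, without advancing time (a new reading comes with each control period).
- manip.read_camera(name): name is "side" or "top"; returns a dict with "color" (480x640x3 uint8, red, green, blue), "fx", "fy", "cx", "cy" (pixels), "camera_from_world" (4x4, takes a point from world to camera coordinates). Camera axes: x right, y down, z forward; pixel columns grow to the right and rows downward; lengths in m; the calibration is good to about 2 mm. A picture is of the moment at which its call begins. There is no depth.
- manip.hand_in(): hands the job in, once; it reports no verdict.
Trained networks look in a picture, given as the dict that the camera call returned (one of the last four; its "shot" number tells which), for a name from the list of things; names that differ only in an ending like _2 or _b are one class to them, and where a whole thing is asked for, a point or a joint stands for the part that bears it (a point fixed in the world has none). Each returns a list of dicts, best first, with "confidence" (0 to 1); they miss things now and then, are a little off and sometimes report something else, mostly with a low value. They report only what shows in the picture. A call takes as long as a camera call.
- manip.boxes_of(query, picture): "bbox" ([centre column, centre row, width, height] in pixels, round what is visible of it).
- manip.tip_of(query, picture): "position" ([column, row] in pixels: a listed point, or the origin of a listed thing).
The state is a dict: "time_s": time; "joints": joint angles; "dq": joint speeds; "joint_efforts": joint torques, N m; "eef_pos": TCP position; "eef_rot": TCP orientation; "ft_force": force on the tool from outside, world axes, zero at the start; "moment": the same for the moment, N m; "finger_gap": finger opening in m.
Only numpy, scipy, OpenCV 4.12 (cv2) and the standard library are available. Lean on these libraries where they do the work, as an engineer would, in place of code of your own. Each camera call takes 0.05 s, during which the arm holds its last target.

## Working session

There is one attempt and no reset: what is moved stays moved. The work goes in short steps, Python scripts to look and compute and a tool call to move; the robot and the scene stay as the last step left them, time stands still between calls to the robot, and variables do not carry over. Pictures are saved under pics/ and viewed, and the job is handed in when it is done.

Besides the shell and the picture viewer there is one more tool, called after ">>>" by a JSON object that holds its "op" and its "data", one argument or row to a line. servo_tool: Moves the arm, as the interface text tells. Its arguments: {"type":"object","properties":{"series":{"type":"array","items":{"type":"object","properties":{"turn":{"type":"array","items":{"type":"number"}},"linear":{"type":"array","items":{"type":"number"}},"gripper":{"type":"number"}}}},"newtons":{"type":"number"}},"required":["series"]}

```bash
ls; mkdir -p pics; cat > h.py <<'E'
import numpy as np, cv2
from rig import manip
from scipy.spatial.transform import Rotation as R
def shot(cam,name=None):
    p=manip.read_camera(cam)
    if name: cv2.imwrite(f'pics/{name}.png',p['color'][:,:,::-1])
    return p
def ray(p,uv):
    T=np.array(p['camera_from_world']);Rm=T[:3,:3];o=-Rm.T@T[:3,3]
    d=Rm.T@np.array([(uv[0]-p['cx'])/p['fx'],(uv[1]-p['cy'])/p['fy'],1]);return o,d
def atz(p,uv,z):
    o,d=ray(p,uv);return o+d*(z-o[2])/d[2]
def proj(p,X):
    T=np.array(p['camera_from_world']);c=T[:3,:3]@np.array(X)+T[:3,3]
    return np.array([p['fx']*c[0]/c[2]+p['cx'],p['fy']*c[1]/c[2]+p['cy']])
Z=dict(large_center=.021,large_grip=.038,middle_center=.025,middle_grip=.046,small_center=.0285,small_grip=.053,clamp_center=.014,block_center=.011,jar_center=.0375)
E
python3 - <<'E'
from h import *
np.set_printoptions(precision=4,suppress=True)
s=manip.get_state();print({k:np.round(v,4) for k,v in s.items()})
print(R.from_rotvec(s['eef_rot']).as_matrix())
for c in ('top','side'):
    p=shot(c,c+'0');T=np.array(p['camera_from_world']);print(c,-T[:3,:3].T@T[:3,3],T[2,:3])
    for n,z in Z.items():
        for d in manip.tip_of(n,p)[:2]: print(n,d['confidence'],np.round(d['position'],1),atz(p,d['position'],z))
E
```

```text
pics
{'time_s': np.float64(0.0), 'joints': array([ 1.1344,  0.4916,  1.5594,  0.    ,  1.0917, -0.1056]), 'dq': array([ 0.0001, -0.0008,  0.0009, -0.0004, -0.0009,  0.0012]), 'joint_efforts': array([  0.0017, -61.2649, -25.819 ,   0.0693,   0.0482,  -0.0001]), 'eef_pos': array([0.2029, 0.5909, 0.2141]), 'eef_rot': array([-0.5173, -3.0984,  0.0017]), 'ft_force': array([-0.1515,  0.4147,  0.5729]), 'moment': array([-0.0373, -0.0242, -0.0375]), 'finger_gap': np.float64(0.0949)}
[[-0.9458  0.3248 -0.0005]
 [ 0.3248  0.9458 -0.001 ]
 [ 0.0001 -0.0011 -1.    ]]
top [0.4422 0.0019 1.0463] [ 0.1774  0.0097 -0.9841]
large_center 0.94 [302.1 250.9] [0.6076 0.0349 0.021 ]
large_grip 0.58 [272.4 212.6] [0.6982 0.1024 0.038 ]
middle_center 0.56 [213.7 276.6] [0.552  0.2421 0.025 ]
middle_grip 0.58 [247.2 308.4] [0.4759 0.1605 0.046 ]
small_center 0.67 [423.6 292.4] [ 0.5024 -0.2418  0.0285]
small_grip 0.81 [430.3 336.4] [ 0.4044 -0.2439  0.053 ]
clamp_center 0.59 [322.8 177.7] [ 0.7885 -0.0194  0.014 ]
block_center 0.58 [188.9 202.8] [0.7356 0.3086 0.011 ]
jar_center 0.8 [445.3 210.5] [ 0.6916 -0.3039  0.0375]
jar_center 0.39 [299.9 252.4] [0.6016 0.0395 0.0375]
side [0.5163 0.7193 0.8591] [ 0.0566 -0.6608 -0.7485]
large_center 0.79 [315.4 254.5] [0.6033 0.0346 0.021 ]
large_grip 0.57 [272.5 273.8] [0.6854 0.1086 0.038 ]
middle_center 0.56 [332.4 340.7] [0.5481 0.2469 0.025 ]
middle_grip 0.55 [373.4 302.4] [0.4736 0.1666 0.046 ]
small_center 0.9 [367.4 169.1] [ 0.4993 -0.2541  0.0285]
small_grip 0.86 [409.7 167. ] [ 0.3944 -0.2431  0.053 ]
clamp_center 0.62 [237.4 236.3] [ 0.7882 -0.0087  0.014 ]
block_center 0.7 [231.1 367.4] [0.7321 0.3117 0.011 ]
jar_center 0.94 [298.2 147.9] [ 0.6858 -0.3126  0.0375]
```

View pics/top0.png

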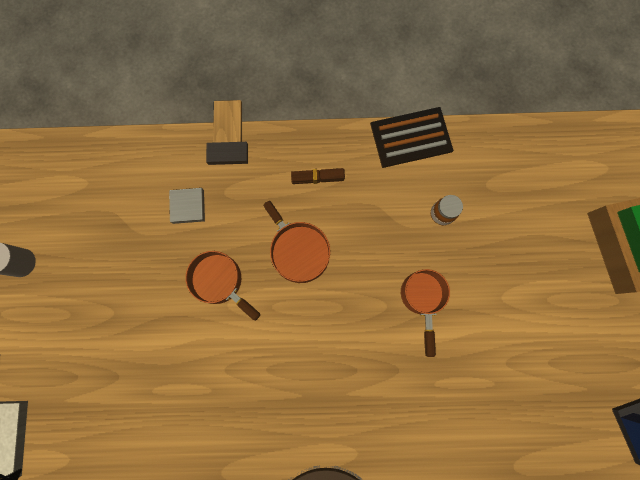

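View pics/side0.png

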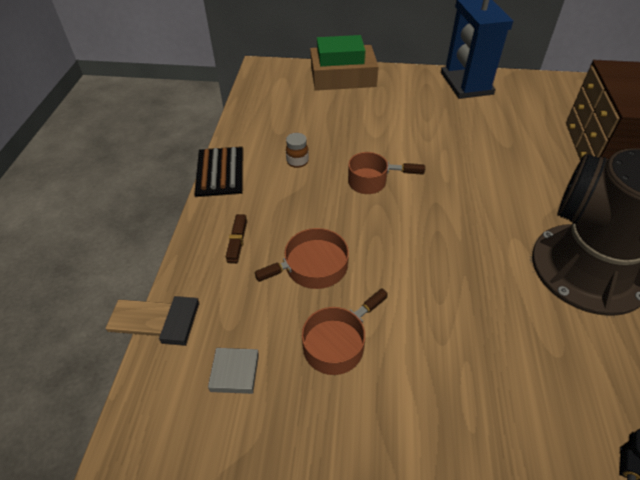

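The top view shows the large pan at (301,252) with its handle up-left. The middle pan is at (214,278) with its handle toward (247,308), and the small pan is at (425,292) with its handle at (430,340). Next I'll fit the silhouettes precisely.

```bash
cat >> h.py <<'E'
from scipy.optimize import least_squares
D=dict(large=(.14,.042),middle=(.12,.05),small=(.10,.057))
def hullc(pts):
    h=cv2.convexHull(np.float32(pts));m=cv2.moments(h);return np.array([m['m10']/m['m00'],m['m01']/m['m00']]),m['m00']
def pan_pts(x,y,d,z0,z1):
    a=np.linspace(0,2*np.pi,120);c=np.c_[x+d/2*np.cos(a),y+d/2*np.sin(a)]
    return np.r_[np.c_[c,0*a+z0],np.c_[c,0*a+z1]]
def grip_pts(x,y,th,zc):
    u=np.array([np.cos(th),np.sin(th)]);v=np.array([-u[1],u[0]])
    return np.array([[*(np.array([x,y])+u*r+v*w),zc+h] for r in(.086,.142) for w in(-.01,.01) for h in(-.011,.011)])
def masks(p):
    im=p['color'][:,:,::-1].copy();hsv=cv2.cvtColor(im,cv2.COLOR_BGR2HSV)
    cop=cv2.inRange(hsv,(0,90,40),(10,255,255));dark=cv2.inRange(hsv,(0,50,0),(20,255,95))
    return cop,dark
def comp(mask,near,minA=40,maxd=40):
    n,l,st,ce=cv2.connectedComponentsWithStats(mask)
    c=[(np.hypot(*(ce[i]-near)),i) for i in range(1,n) if st[i,4]>=minA]
    if not c: return None
    d,i=min(c)
    if d>maxd: return None
    ys,xs=np.where(l==i);q=np.c_[xs,ys].astype(float)
    # include pixel extents
    q=np.r_[q+[-.5,-.5],q+[.5,.5],q+[-.5,.5],q+[.5,-.5]]
    return hullc(q)
def measure(p,n,x0,y0,gx,gy,z0=0):
    d,h=D[n];cop,dark=masks(p)
    near=proj(p,[x0,y0,z0+h/2]);r=comp(cop,near,300)
    out={}
    if r:
        f=lambda q:hullc([proj(p,X) for X in pan_pts(q[0],q[1],d,z0,z0+h)])[0]-r[0]
        s=least_squares(f,[x0,y0],diff_step=1e-3);x,y=s.x
        A=hullc([proj(p,X) for X in pan_pts(x,y,d,z0,z0+h)])[1]
        out['c']=(x,y);out['Ar']=r[1]/A
    zc=z0+h-.004;r=comp(dark,proj(p,[gx,gy,zc]),30)
    if r:
        g=atz(p,r[0],zc);out['g']=tuple(g[:2]);out['gA']=r[1]
        if 'c' in out:
            v=g[:2]-out['c'];out['len']=np.hypot(*v);out['th']=np.degrees(np.arctan2(v[1],v[0]))
    return out
E
python3 - <<'E'
from h import *
for c in ('top','side'):
    p=shot(c)
    for a in(('large',.605,.035,.69,.106),('middle',.55,.245,.475,.164),('small',.50,-.248,.4,-.243)):
        print(c,a[0],{k:np.round(v,4) for k,v in measure(p,*a).items()})
E
```

```text
top large {'g': array([0.7005, 0.1017]), 'gA': np.float64(230.0)}
top middle {'g': array([0.4745, 0.1576]), 'gA': np.float64(252.0)}
top small {'g': array([ 0.3896, -0.2412]), 'gA': np.float64(286.0)}
side large {'c': array([0.6004, 0.0417]), 'Ar': np.float64(0.9462), 'g': array([0.6968, 0.1043]), 'gA': np.float64(346.5), 'len': np.float64(0.1149), 'th': np.float64(33.0033)}
side middle {'c': array([0.5473, 0.244 ]), 'Ar': np.float64(0.9584), 'g': array([0.4712, 0.1608]), 'gA': np.float64(351.0), 'len': np.float64(0.1127), 'th': np.float64(-132.4418)}
side small {'c': array([ 0.499 , -0.2416]), 'Ar': np.float64(0.9241), 'g': array([ 0.3856, -0.2386]), 'gA': np.float64(255.0), 'len': np.float64(0.1134), 'th': np.float64(178.4898)}
```

```bash
python3 - <<'E'
from h import *
o=[]
for c in ('top0','side0'):
    im=cv2.imread(f'pics/{c}.png');hsv=cv2.cvtColor(im,cv2.COLOR_BGR2HSV)
    pts=[(301,252),(272,252),(215,278),(190,278),(300,300)] if c=='top0' else [(316,260),(316,280),(316,235),(333,365),(400,400)]
    for q in pts: print(c,q,hsv[q[1],q[0]])
    a=hsv[...,0].astype(int);m=((hsv[...,0]<=9)|(hsv[...,0]>175))&(hsv[...,1]>130)&(hsv[...,2]>35)
    m=m.astype(np.uint8)*255
    o.append(cv2.resize(m,(400,300)))
cv2.imwrite('pics/m0.png',np.hstack(o))
im=cv2.imread('pics/top0.png')[190:370,170:470];cv2.imwrite('pics/crop0.png',cv2.resize(im,None,fx=2.6,fy=2.6,interpolation=cv2.INTER_CUBIC))
E
```

```text
top0 (301, 252) [ 11 197 167]
top0 (272, 252) [ 13 191  60]
top0 (215, 278) [ 12 192 171]
top0 (190, 278) [ 12 190  59]
top0 (300, 300) [ 18 159 162]
side0 (316, 260) [ 10 166 135]
side0 (316, 280) [ 10 170  87]
side0 (316, 235) [ 10 170  87]
side0 (333, 365) [ 10 173  87]
side0 (400, 400) [ 17 127 149]
```

View pics/m0.png

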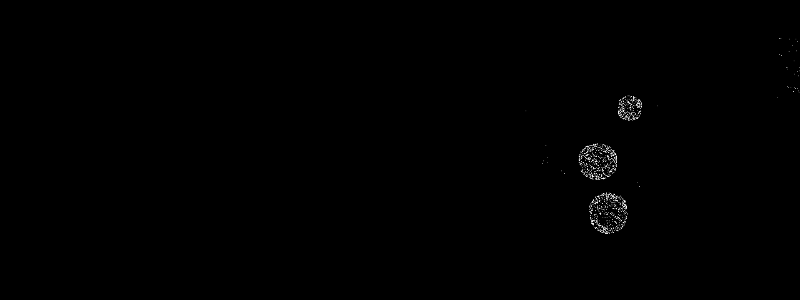

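View pics/crop0.png

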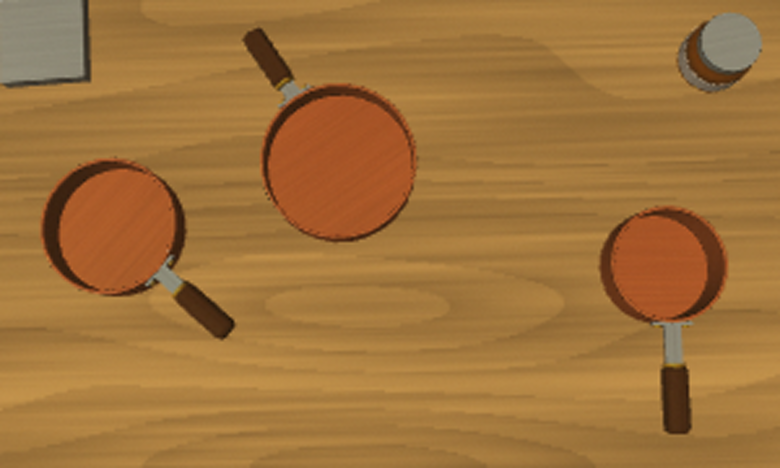

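The mask threshold is too tight: copper reads hue 10–13 and wood about 17. I'll widen it.

```bash
cat >> h.py <<'E'
def masks(p):
    im=p['color'][:,:,::-1].copy();hsv=cv2.cvtColor(im,cv2.COLOR_BGR2HSV)
    cop=cv2.inRange(hsv,(0,140,40),(14,255,255))
    cop=cv2.morphologyEx(cop,cv2.MORPH_OPEN,np.ones((3,3),np.uint8))
    dark=cv2.inRange(hsv,(0,50,0),(20,255,95))
    dark=cv2.morphologyEx(dark,cv2.MORPH_OPEN,np.ones((3,3),np.uint8))
    return cop,dark
E
python3 - <<'E'
from h import *
o=[]
for c in ('top','side'):
    p=shot(c);o.append(cv2.resize(masks(p)[0],(400,300)))
    for a in(('large',.605,.035,.69,.106),('middle',.55,.245,.475,.164),('small',.50,-.248,.4,-.243)):
        print(c,a[0],{k:np.round(v,4) for k,v in measure(p,*a).items()})
cv2.imwrite('pics/m1.png',np.hstack(o))
E
```

```text
top large {'c': array([0.6044, 0.0401]), 'Ar': np.float64(1.0143), 'g': array([0.7018, 0.1026]), 'gA': np.float64(217.5), 'len': np.float64(0.1157), 'th': np.float64(32.6857)}
top middle {'c': array([0.551 , 0.2432]), 'Ar': np.float64(1.0049), 'g': array([0.4741, 0.1574]), 'gA': np.float64(248.5), 'len': np.float64(0.1152), 'th': np.float64(-131.8499)}
top small {'c': array([ 0.5042, -0.2434]), 'Ar': np.float64(1.0162), 'g': array([ 0.3895, -0.2411]), 'gA': np.float64(282.0), 'len': np.float64(0.1146), 'th': np.float64(178.8293)}
side large {'c': array([0.6002, 0.0413]), 'Ar': np.float64(1.0097), 'g': array([0.6965, 0.1042]), 'gA': np.float64(343.5), 'len': np.float64(0.115), 'th': np.float64(33.1267)}
side middle {'c': array([0.5474, 0.2447]), 'Ar': np.float64(0.9986), 'g': array([0.4706, 0.1604]), 'gA': np.float64(327.0), 'len': np.float64(0.114), 'th': np.float64(-132.3446)}
side small {'c': array([ 0.4997, -0.2419]), 'Ar': np.float64(0.9973), 'g': array([ 0.3856, -0.2387]), 'gA': np.float64(246.0), 'len': np.float64(0.1141), 'th': np.float64(178.3954)}
```

View pics/m1.png

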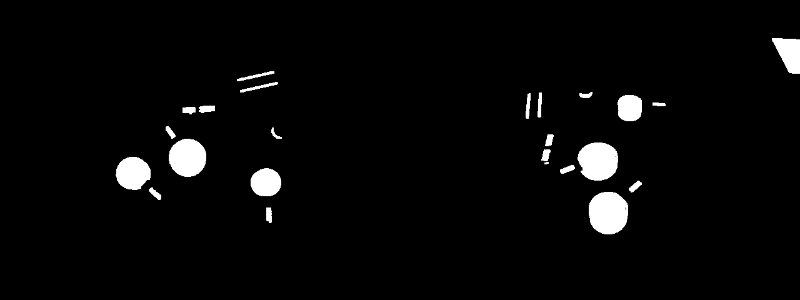

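Both cameras agree up to a constant offset of about 4 mm, so I'll average them. Areas match to within 2% and handle lengths to within 2 mm of the expected 114 mm.

- large: (0.6023, 0.0407), handle at 32.9°
- middle: (0.5492, 0.244), handle at -132.1°
- small: (0.502, -0.2427), handle at 178.6°

The plan is to hold each pan by its grip and place the middle handle at -95° and the small at 160°.

```bash
cat >> h.py <<'E'
def plan(P,xang,pitch=0):
    """P world TCP, xang deg of tool x in plane, tool z down; pitch deg about tool y"""
    s=manip.get_state();R0=R.from_rotvec(s['eef_rot']);a=np.radians(xang)
    x=np.array([np.cos(a),np.sin(a),0]);z=np.array([0,0,-1.]);Rt=R.from_matrix(np.c_[x,np.cross(z,x),z])*R.from_euler('y',pitch,degrees=True)
    print('lin cm',np.round(R0.inv().apply(np.array(P)-s['eef_pos'])*100,2),'turn',np.round((R0.inv()*Rt).as_rotvec(degrees=True),2),'t',round(float(s['time_s']),2),'F',np.round(s['ft_force'],1),'gap',round(float(s['finger_gap']),4))
E
python3 - <<'E'
from h import *
plan([.4808,.1683,.16],47.9)
E
```

```text
lin cm [-40.01 -30.97   5.46] turn [ 0.0000e+00 -1.0000e-02  1.1315e+02] t 1.2 F [ 0.3 -0.1  0.1] gap 0.0949
```

>>> {"op": "servo_tool", "data": {
  "series": [
    {"linear":[-2.5,-1.9,0.3],"turn":[0,0,7],"gripper":0.4},
    {"linear":[-5,-3.9,0.7],"turn":[0,0,14],"gripper":0.4},
    {"linear":[-7.5,-5.8,1],"turn":[0,0,21],"gripper":0.4},
    {"linear":[-10,-7.7,1.4],"turn":[0,0,28],"gripper":0.4},
    {"linear":[-12.5,-9.7,1.7],"turn":[0,0,35],"gripper":0.4},
    {"linear":[-15,-11.6,2],"turn":[0,0,42],"gripper":0.4},
    {"linear":[-17.5,-13.5,2.4],"turn":[0,0,49],"gripper":0.4},
    {"linear":[-20,-15.5,2.7],"turn":[0,0,56],"gripper":0.4}
  ]
}}

```text
time_s: 1.87
eef_pos: [0.3424, 0.3784, 0.1876]
eef_rot: [1.919, 2.488, 0.001]
ft_force: [0.2, 0.1, -0.2]
finger_gap: 0.0574
```

```bash
python3 -c "
from h import *
plan([.4808,.1683,.16],47.9)"
```

```text
lin cm [-23.83   8.05   2.75] turn [ 1.000e-02 -2.000e-02  5.681e+01] t 1.87 F [ 0.2  0.1 -0.2] gap 0.0574
```

>>> {"op": "servo_tool", "data": {
  "series": [
    {"linear":[-3,1,0.3],"turn":[0,0,7.1]},
    {"linear":[-6,2,0.7],"turn":[0,0,14.2]},
    {"linear":[-9,3,1],"turn":[0,0,21.3]},
    {"linear":[-12,4,1.4],"turn":[0,0,28.4]},
    {"linear":[-15,5,1.7],"turn":[0,0,35.5]},
    {"linear":[-18,6,2],"turn":[0,0,42.6]},
    {"linear":[-21,7,2.4],"turn":[0,0,49.7]},
    {"linear":[-23.83,8.05,2.75],"turn":[0,0,56.8]}
  ]
}}

```text
schema error: expected keys turn, linear, gripper
```

```bash
python3 -c "
from h import *
plan([.4808,.1683,.027],47.9)
shot('side','side1');shot('top','top1')"
```

```text
lin cm [-23.84   8.04  16.05] turn [ 1.000e-02 -2.000e-02  5.681e+01] t 1.87 F [ 0.2  0.1 -0.2] gap 0.0574
```

View pics/side1.png

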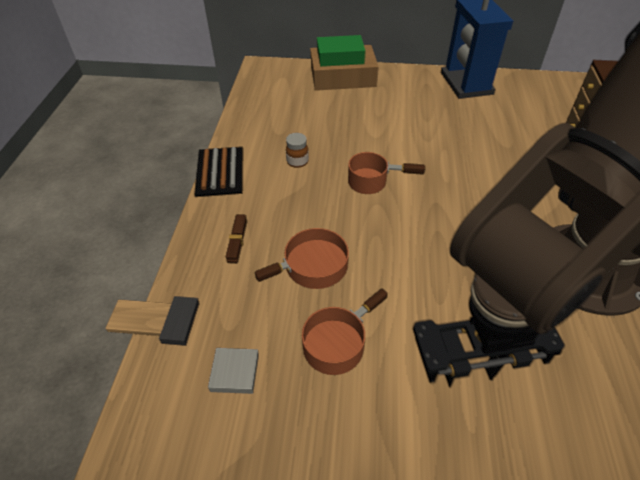

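The call was refused because the gripper key is required in every row. The picture shows the gripper still at about (490,350), clear of the pans. Repeating the call with gripper values.

>>> {"op": "servo_tool", "data": {
  "series": [
    {"linear":[-3,1,0.3],"turn":[0,0,7.1],"gripper":0.4},
    {"linear":[-6,2,0.7],"turn":[0,0,14.2],"gripper":0.4},
    {"linear":[-9,3,1],"turn":[0,0,21.3],"gripper":0.4},
    {"linear":[-12,4,1.4],"turn":[0,0,28.4],"gripper":0.4},
    {"linear":[-15,5,1.7],"turn":[0,0,35.5],"gripper":0.4},
    {"linear":[-18,6,2],"turn":[0,0,42.6],"gripper":0.4},
    {"linear":[-21,7,2.4],"turn":[0,0,49.7],"gripper":0.4},
    {"linear":[-23.83,8.05,2.75],"turn":[0,0,56.8],"gripper":0.4}
  ]
}}

```text
time_s: 2.63
eef_pos: [0.482, 0.1654, 0.1601]
eef_rot: [2.875, 1.265, -0.0]
ft_force: [0.1, -0.2, 0.6]
finger_gap: 0.0567
```

```bash
python3 -c "
from h import *
plan([.4808,.1683,.027],47.9)
shot('side','side2');shot('top','top2')"
```

```text
lin cm [ 0.13 -0.29 13.31] turn [ 0.03  0.02 -0.38] t 2.63 F [ 0.1 -0.2  0.6] gap 0.0567
```

View pics/side2.png

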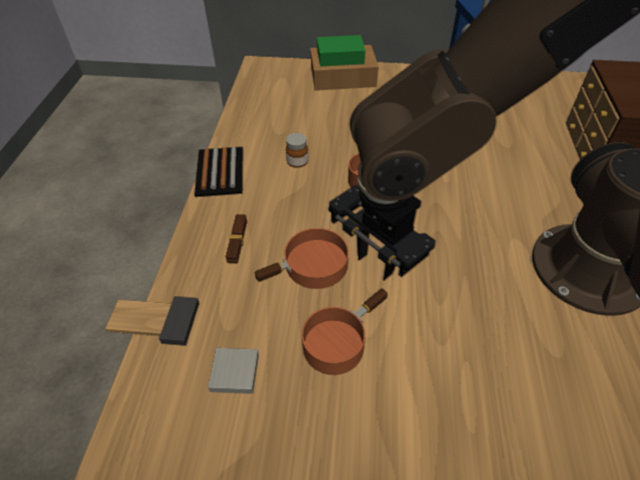

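View pics/top2.png

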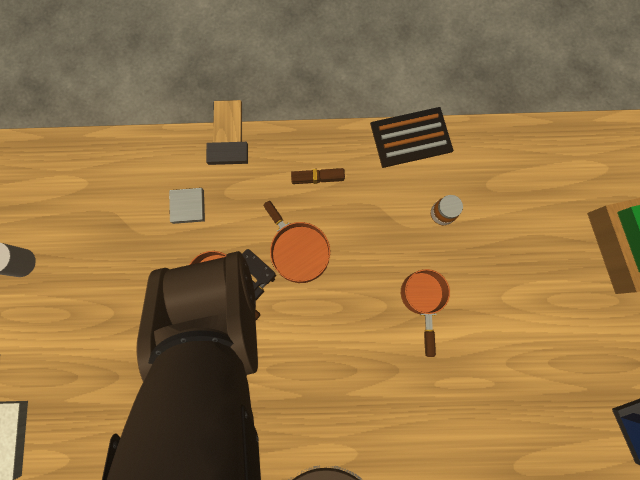

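The fingers sit above the middle grip, at about (375,300) in the side view, with the jaws across the handle. Descending.

>>> {"op": "servo_tool", "data": {
  "series": [
    {"linear":[0.13,-0.29,2],"turn":[0,0,-0.4],"gripper":0.4},
    {"linear":[0.13,-0.29,4.2],"turn":[0,0,-0.4],"gripper":0.4},
    {"linear":[0.13,-0.29,6.4],"turn":[0,0,-0.4],"gripper":0.4},
    {"linear":[0.13,-0.29,8.6],"turn":[0,0,-0.4],"gripper":0.4},
    {"linear":[0.13,-0.29,10.8],"turn":[0,0,-0.4],"gripper":0.4},
    {"linear":[0.13,-0.29,12.5],"turn":[0,0,-0.4],"gripper":0.4},
    {"linear":[0.13,-0.29,13.3],"turn":[0,0,-0.4],"gripper":0.4},
    {"linear":[0.13,-0.29,13.3],"turn":[0,0,-0.4],"gripper":0.4}
  ]
}}

```text
time_s: 3.4
eef_pos: [0.4813, 0.1675, 0.0254]
eef_rot: [2.871, 1.276, -0.004]
ft_force: [-0.9, 0.3, 0.4]
finger_gap: 0.0571
```

```bash
python3 -c "
from h import *
plan([.4808,.1683,.027],47.9)
p=shot('side');cv2.imwrite('pics/side3.png',cv2.resize(p['color'][220:400,260:500,::-1],None,fx=3,fy=3,interpolation=cv2.INTER_CUBIC))"
```

```text
lin cm [ 0.03 -0.09 -0.16] turn [-0.04  0.15  0.02] t 3.4 F [-0.9  0.3  0.4] gap 0.0571
```

View pics/side3.png

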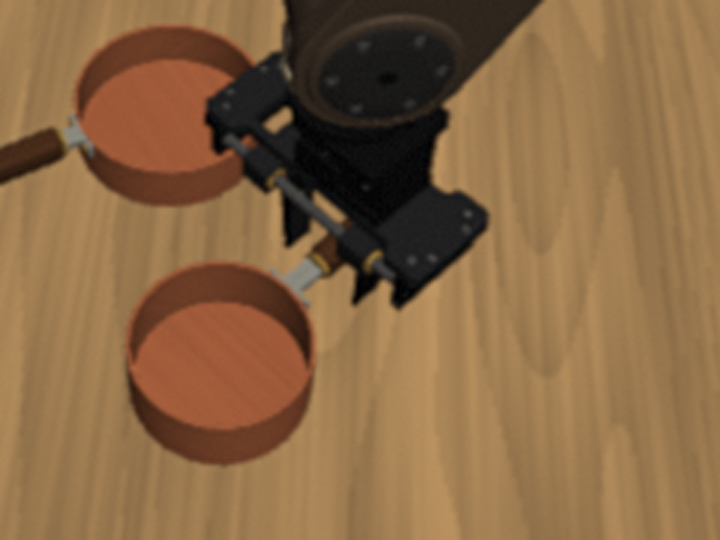

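The fingers straddle the grip with the pan clear. Closing.

>>> {"op": "servo_tool", "data": {
  "newtons": 55,
  "series": [
    {"linear":[0,0,-0.16],"turn":[0,0,0],"gripper":0.7},
    {"linear":[0,0,-0.16],"turn":[0,0,0],"gripper":0.8},
    {"linear":[0,0,-0.16],"turn":[0,0,0],"gripper":1},
    {"linear":[0,0,-0.16],"turn":[0,0,0],"gripper":1},
    {"linear":[0,0,-0.16],"turn":[0,0,0],"gripper":1},
    {"linear":[0,0,-0.16],"turn":[0,0,0],"gripper":1},
    {"linear":[0,0,-0.16],"turn":[0,0,0],"gripper":1},
    {"linear":[0,0,-0.16],"turn":[0,0,0],"gripper":1}
  ]
}}

```text
time_s: 4.12
eef_pos: [0.4819, 0.1675, 0.0283]
eef_rot: [2.871, 1.275, -0.002]
ft_force: [-1.4, -0.4, 4.2]
finger_gap: 0.0197
```

```bash
python3 -c "
from h import *
plan([.4808,.1683,.027],47.9);print(np.round(manip.get_state()['moment'],2))"
```

```text
lin cm [-0.01 -0.13  0.13] turn [ 0.01  0.07 -0.01] t 4.12 F [-1.4 -0.4  4.2] gap 0.0197
[-0.11  0.27 -0.01]
```

>>> {"op": "servo_tool", "data": {
  "series": [
    {"linear":[0,0,-0.4],"turn":[0,0,0],"gripper":1},
    {"linear":[0,0,-1.2],"turn":[0,0,0],"gripper":1},
    {"linear":[0,0,-2.4],"turn":[0,0,0],"gripper":1},
    {"linear":[0,0,-3.8],"turn":[0,0,0],"gripper":1},
    {"linear":[0,0,-5.4],"turn":[0,0,0],"gripper":1},
    {"linear":[0,0,-7],"turn":[0,0,0],"gripper":1},
    {"linear":[0,0,-8.2],"turn":[0,0,0],"gripper":1},
    {"linear":[0,0,-8.5],"turn":[0,0,0],"gripper":1}
  ]
}}

```text
time_s: 4.78
eef_pos: [0.4825, 0.1677, 0.1154]
eef_rot: [2.87, 1.275, 0.002]
ft_force: [-0.5, -0.0, -1.9]
finger_gap: 0.0194
```

```bash
python3 -c "
from h import *
s=manip.get_state();print(np.round(s['moment'],2))
# centre target .6023,.0407 theta -95; grip r .102
th=np.radians(-95);plan([.6023+.102*np.cos(th),.0407+.102*np.sin(th),.114],85)
p=shot('side','side4');print({k:np.round(v,4) for k,v in measure(p,'middle',.5492,.244,.475,.164,.086).items()})
p=shot('top','top4');print({k:np.round(v,4) for k,v in measure(p,'middle',.5492,.244,.475,.164,.086).items()})"
```

```text
[-0.28  0.28 -0.07]
lin cm [-9.52 23.56  0.18] turn [ 1.200e-01 -1.000e-02 -3.711e+01] t 4.78 F [-0.5 -0.  -1.9] gap 0.0194
{'c': array([0.5664, 0.1889]), 'Ar': np.float64(2.0784), 'g': array([0.4871, 0.1676]), 'gA': np.float64(110.0), 'len': np.float64(0.0821), 'th': np.float64(-164.9619)}
{'c': array([0.5826, 0.2508]), 'Ar': np.float64(0.436)}
```

View pics/side4.png

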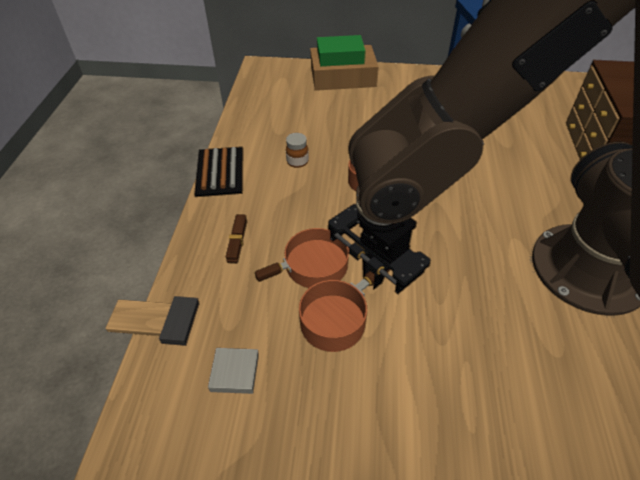

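```bash
cat >> h.py <<'E'
def overlay(p,name,n,C,zu,box,th=None,tilt=0,sc=4):
    """draw rim/base of pan n with centre C, underside zu; tilt deg (droop of far side) along th"""
    d,h=D[n];P=pan_pts(0,0,d,0,h)
    if th is not None:
        u=np.array([np.cos(np.radians(th)),np.sin(np.radians(th)),0]);ax=np.cross([0,0,1],u)
        piv=u*.102+[0,0,h-.004]
        P=(P-piv)@R.from_rotvec(-ax*np.radians(tilt)).as_matrix().T+piv
    P=P+[C[0],C[1],zu];q=np.array([proj(p,X) for X in P])
    x0,x1,y0,y1=box;im=cv2.resize(p['color'][y0:y1,x0:x1,::-1],None,fx=sc,fy=sc,interpolation=cv2.INTER_CUBIC)
    for s,c in((q[:120],(255,0,0)),(q[120:],(0,255,0))):
        cv2.polylines(im,[np.int32(((s-[x0,y0])+.5)*sc)],True,c,1,cv2.LINE_AA)
    cv2.imwrite(f'pics/{name}.png',im)
E
python3 -c "
from h import *
p=shot('side');s=manip.get_state();X=R.from_rotvec(s['eef_rot']).as_matrix()[:,0];C=s['eef_pos']+.1019*X-[.001,.001,0];C=C+[-.002,.0007,0]
print(C);overlay(p,'ov1','middle',C,.0871,(280,420,240,370),-132.1,0)
"
```

```text
[0.54703178 0.24281543 0.1130864 ]
```

View pics/ov1.png

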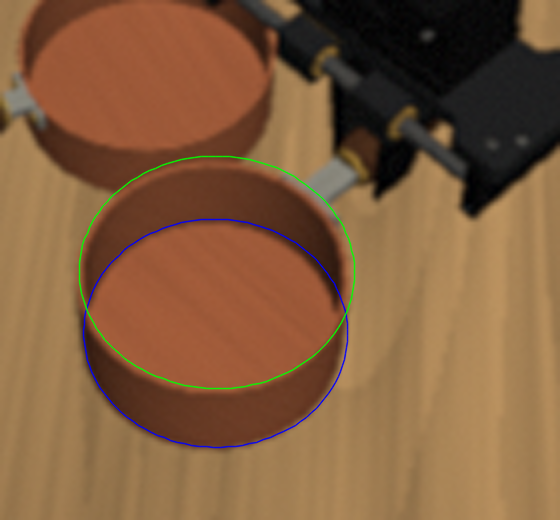

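The level-pan overlay matches, so any droop is within about 2°. Carrying it over the large pan.

>>> {"op": "servo_tool", "data": {
  "series": [
    {"linear":[-0.5,1.2,0.1],"turn":[0,0,-2],"gripper":1},
    {"linear":[-1.3,3.2,0.1],"turn":[0,0,-5],"gripper":1},
    {"linear":[-2.3,5.6,0.1],"turn":[0,0,-9],"gripper":1},
    {"linear":[-3.3,8.2,0.1],"turn":[0,0,-13],"gripper":1},
    {"linear":[-4.3,10.8,0.1],"turn":[0,0,-17],"gripper":1},
    {"linear":[-5.3,13.2,0.1],"turn":[0,0,-21],"gripper":1},
    {"linear":[-6.1,15.2,0.1],"turn":[0,0,-24],"gripper":1},
    {"linear":[-6.6,16.4,0.1],"turn":[0,0,-26],"gripper":1}
  ]
}}

```text
time_s: 5.6
eef_pos: [0.5596, 0.0065, 0.1112]
eef_rot: [-2.509, -1.89, 0.004]
ft_force: [-0.3, 0.3, -2.5]
finger_gap: 0.0197
```

```bash
python3 -c "
from h import *
th=np.radians(-95);plan([.6023+.102*np.cos(th),.0407+.102*np.sin(th),.114],85)"
```

```text
lin cm [-5.55  5.11 -0.28] turn [ -0.1    0.09 -11.02] t 5.6 F [-0.3  0.3 -2.5] gap 0.0197
```

>>> {"op": "servo_tool", "data": {
  "series": [
    {"linear":[-0.8,0.7,0],"turn":[0,0,-1.5],"gripper":1},
    {"linear":[-1.9,1.7,-0.1],"turn":[0,0,-3.5],"gripper":1},
    {"linear":[-3.1,2.8,-0.2],"turn":[0,0,-6],"gripper":1},
    {"linear":[-4.2,3.9,-0.2],"turn":[0,0,-8.5],"gripper":1},
    {"linear":[-5.1,4.7,-0.3],"turn":[0,0,-10],"gripper":1},
    {"linear":[-5.55,5.1,-0.3],"turn":[0,0,-11],"gripper":1},
    {"linear":[-5.55,5.1,-0.3],"turn":[0,0,-11],"gripper":1},
    {"linear":[-5.55,5.1,-0.3],"turn":[0,0,-11],"gripper":1}
  ]
}}

```text
time_s: 6.27
eef_pos: [0.5929, -0.0609, 0.1132]
eef_rot: [-2.316, -2.12, 0.005]
ft_force: [-0.5, 0.6, -2.0]
finger_gap: 0.0196
```

```bash
python3 -c "
from h import *
th=np.radians(-95);plan([.6023+.102*np.cos(th),.0407+.102*np.sin(th),.114],85)
p=shot('side');s=manip.get_state();X=R.from_rotvec(s['eef_rot']).as_matrix()[:,0];C=s['eef_pos']+.1019*X+[-.003,-.0003,0]
print(C);overlay(p,'ov2','middle',C,s['eef_pos'][2]-.0283,(250,390,180,310),-95,0)
p=shot('top','top5')
"
```

```text
lin cm [ 0.01  0.05 -0.08] turn [-0.2   0.07 -0.08] t 6.27 F [-0.5  0.6 -2. ] gap 0.0196
[0.59879223 0.04062201 0.11325134]
```

View pics/ov2.png

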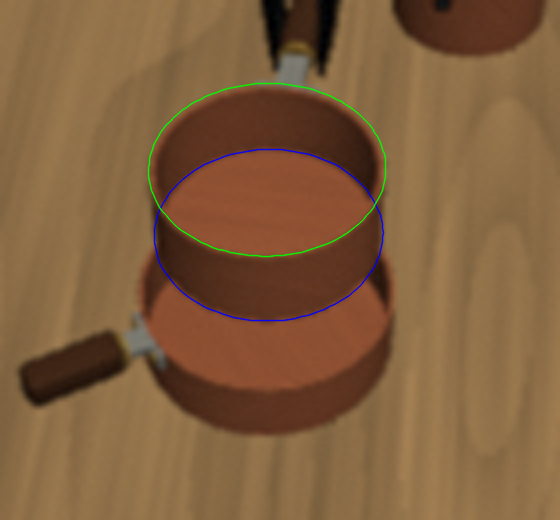

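View pics/top5.png

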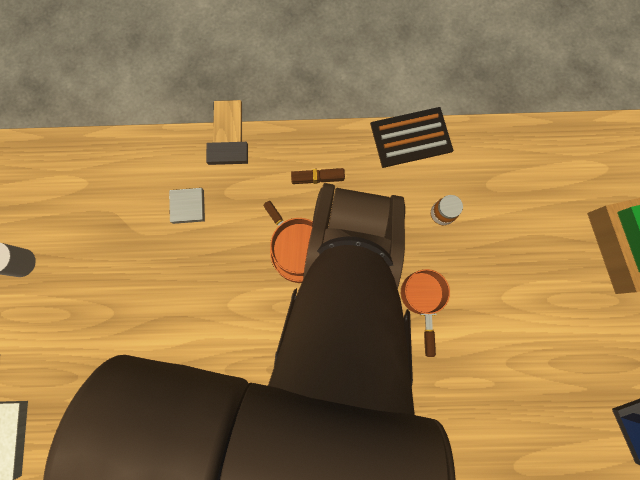

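The middle pan hangs level and concentric above the large one, within about 1.5 mm. Lowering, with a small correction.

>>> {"op": "servo_tool", "data": {
  "series": [
    {"linear":[0.05,0.12,0.6],"turn":[0,0,0],"gripper":1},
    {"linear":[0.05,0.12,1.6],"turn":[0,0,0],"gripper":1},
    {"linear":[0.05,0.12,2.6],"turn":[0,0,0],"gripper":1},
    {"linear":[0.05,0.12,3.6],"turn":[0,0,0],"gripper":1},
    {"linear":[0.05,0.12,4.5],"turn":[0,0,0],"gripper":1},
    {"linear":[0.05,0.12,5.4],"turn":[0,0,0],"gripper":1},
    {"linear":[0.05,0.12,6.1],"turn":[0,0,0],"gripper":1},
    {"linear":[0.05,0.12,6.5],"turn":[0,0,0],"gripper":1}
  ]
}}

```text
time_s: 7.03
eef_pos: [0.5935, -0.06, 0.0473]
eef_rot: [-2.315, -2.12, 0.006]
ft_force: [0.1, -0.1, -1.5]
finger_gap: 0.0194
```

```bash
python3 -c "
from h import *
th=np.radians(-95);plan([.6023+.102*np.cos(th),.0407+.102*np.sin(th),.0313],85)
p=shot('side');s=manip.get_state();X=R.from_rotvec(s['eef_rot']).as_matrix()[:,0];C=s['eef_pos']+.1019*X+[-.003,-.0003,0]
print(C,s['moment']);overlay(p,'ov3','middle',C,s['eef_pos'][2]-.0283,(250,390,180,310),-95,0)
"
```

```text
lin cm [-0.09  0.    1.6 ] turn [-0.24  0.06 -0.03] t 7.03 F [ 0.1 -0.1 -1.5] gap 0.0194
[0.59935452 0.04118879 0.04693958] [-0.33997882  0.04016819 -0.03279833]
```

View pics/ov3.png

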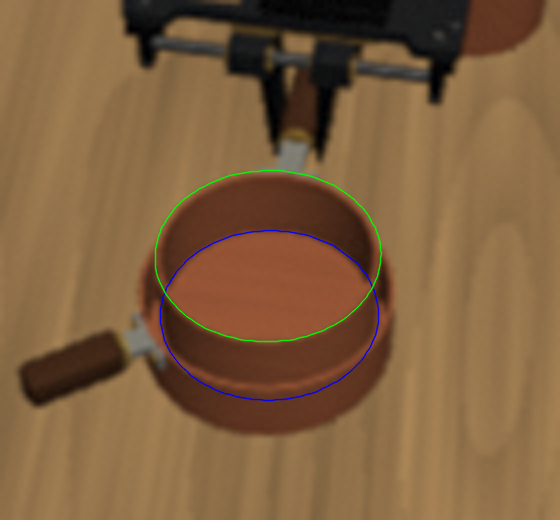

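It is now inside the rim and concentric. Lowering slowly to contact.

>>> {"op": "servo_tool", "data": {
  "series": [
    {"linear":[0,0,0.3],"turn":[0,0,0],"gripper":1},
    {"linear":[0,0,0.6],"turn":[0,0,0],"gripper":1},
    {"linear":[0,0,0.9],"turn":[0,0,0],"gripper":1},
    {"linear":[0,0,1.1],"turn":[0,0,0],"gripper":1},
    {"linear":[0,0,1.25],"turn":[0,0,0],"gripper":1},
    {"linear":[0,0,1.35],"turn":[0,0,0],"gripper":1},
    {"linear":[0,0,1.4],"turn":[0,0,0],"gripper":1},
    {"linear":[0,0,1.4],"turn":[0,0,0],"gripper":1}
  ]
}}

```text
time_s: 7.75
eef_pos: [0.5934, -0.06, 0.0331]
eef_rot: [-2.315, -2.12, 0.006]
ft_force: [0.3, 1.1, -2.6]
finger_gap: 0.0198
```

```bash
python3 -c "
from h import *
th=np.radians(-95);plan([.6023+.102*np.cos(th),.0407+.102*np.sin(th),.0313],85)
s=manip.get_state();print(s['eef_pos'],s['moment'])
"
```

```text
lin cm [-0.09  0.01  0.18] turn [-0.26  0.06 -0.03] t 7.75 F [ 0.3  1.1 -2.6] gap 0.0198
[ 0.59338427 -0.06001608  0.0330795 ] [-0.24903632  0.05726464  0.03046898]
```

>>> {"op": "servo_tool", "data": {
  "series": [
    {"linear":[0,0,0.05],"turn":[0,0,0],"gripper":1},
    {"linear":[0,0,0.1],"turn":[0,0,0],"gripper":1},
    {"linear":[0,0,0.15],"turn":[0,0,0],"gripper":1},
    {"linear":[0,0,0.2],"turn":[0,0,0],"gripper":1},
    {"linear":[0,0,0.2],"turn":[0,0,0],"gripper":1}
  ]
}}

```text
time_s: 8.17
eef_pos: [0.5934, -0.0601, 0.0314]
eef_rot: [-2.315, -2.12, 0.006]
ft_force: [-2.7, -1.8, 2.3]
finger_gap: 0.0196
```

```bash
python3 -c "
from h import *
th=np.radians(-95);plan([.6023+.102*np.cos(th),.0407+.102*np.sin(th),.0313],85)
s=manip.get_state();print(s['eef_pos'],s['moment'])
"
```

```text
lin cm [-0.08  0.    0.01] turn [-0.24  0.06 -0.04] t 8.17 F [-2.7 -1.8  2.3] gap 0.0196
[ 0.59342856 -0.06014119  0.0313565 ] [-0.27526815  0.26102737  0.04248592]
```

Contact shows: Fz went from -2.6 to +2.3 N at the expected height. I'll ease the grip first and then open.

>>> {"op": "servo_tool", "data": {
  "newtons": 4,
  "series": [
    {"linear":[0,0,0.05],"turn":[0,0,0],"gripper":1},
    {"linear":[0,0,0.05],"turn":[0,0,0],"gripper":1},
    {"linear":[0,0,0.05],"turn":[0,0,0],"gripper":1},
    {"linear":[0,0,0.05],"turn":[0,0,0],"gripper":0.75},
    {"linear":[0,0,0.05],"turn":[0,0,0],"gripper":0.7},
    {"linear":[0,0,0.05],"turn":[0,0,0],"gripper":0.6},
    {"linear":[0,0,0.05],"turn":[0,0,0],"gripper":0.5},
    {"linear":[0,0,0.05],"turn":[0,0,0],"gripper":0.5}
  ]
}}

```text
time_s: 8.83
eef_pos: [0.5935, -0.0601, 0.0307]
eef_rot: [-2.315, -2.12, 0.006]
ft_force: [0.5, 0.1, 0.6]
finger_gap: 0.0427
```

```bash
python3 -c "
from h import *
s=manip.get_state();print(s['eef_pos'],s['ft_force'],s['finger_gap'])
p=shot('side');overlay(p,'ov4','middle',[.6002,.0413],.003,(250,390,180,310))
"
```

```text
[ 0.59346681 -0.06011031  0.03073691] [0.49511875 0.07408717 0.64969284] 0.042743254202478924
```

View pics/ov4.png

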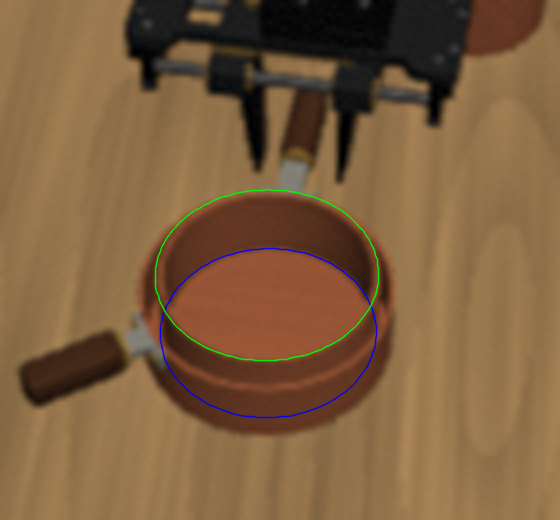

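The middle pan is seated: its rim matches the home overlay. Lifting clear.

>>> {"op": "servo_tool", "data": {
  "series": [
    {"linear":[0,0,-0.8],"turn":[0,0,0],"gripper":0.4},
    {"linear":[0,0,-2],"turn":[0,0,0],"gripper":0.4},
    {"linear":[0,0,-4],"turn":[0,0,0],"gripper":0.4},
    {"linear":[0,0,-6.5],"turn":[0,0,0],"gripper":0.4},
    {"linear":[0,0,-9.5],"turn":[0,0,0],"gripper":0.4},
    {"linear":[0,0,-12],"turn":[0,0,0],"gripper":0.4},
    {"linear":[0,0,-13],"turn":[0,0,0],"gripper":0.4},
    {"linear":[0,0,-13],"turn":[0,0,0],"gripper":0.4}
  ]
}}

```text
time_s: 9.55
eef_pos: [0.595, -0.0602, 0.1639]
eef_rot: [2.316, 2.121, -0.001]
ft_force: [-0.7, -0.2, -0.4]
finger_gap: 0.0569
```

```bash
python3 -c "
from h import *
plan([.4,-.2402,.16],-1.4)
"
```

```text
lin cm [-19.65 -17.84   0.41] turn [1.100e-01 4.000e-02 8.636e+01] t 9.55 F [-0.7 -0.2 -0.4] gap 0.0569
```

>>> {"op": "servo_tool", "data": {
  "series": [
    {"linear":[-1.6,-1.5,0],"turn":[0,0,7],"gripper":0.4},
    {"linear":[-3.2,-2.9,0],"turn":[0,0,14],"gripper":0.4},
    {"linear":[-4.8,-4.4,0],"turn":[0,0,21],"gripper":0.4},
    {"linear":[-6.4,-5.8,0],"turn":[0,0,28],"gripper":0.4},
    {"linear":[-8,-7.3,0],"turn":[0,0,35],"gripper":0.4},
    {"linear":[-9.6,-8.7,0],"turn":[0,0,42],"gripper":0.4},
    {"linear":[-11.2,-10.2,0],"turn":[0,0,49],"gripper":0.4},
    {"linear":[-12.8,-11.6,0],"turn":[0,0,56],"gripper":0.4}
  ]
}}

```text
time_s: 10.22
eef_pos: [0.4667, -0.1777, 0.1629]
eef_rot: [3.044, 0.776, -0.002]
ft_force: [-0.2, -0.4, 0.9]
finger_gap: 0.0571
```

```bash
python3 -c "
from h import *
plan([.4,-.2402,.16],-1.4)
"
```

```text
lin cm [-8.84  2.29  0.3 ] turn [2.000e-02 8.000e-02 3.002e+01] t 10.22 F [-0.2 -0.4  0.9] gap 0.0571
```

>>> {"op": "servo_tool", "data": {
  "series": [
    {"linear":[-2,0.5,0],"turn":[0,0,7],"gripper":0.4},
    {"linear":[-4,1,0.1],"turn":[0,0,14],"gripper":0.4},
    {"linear":[-6,1.5,0.2],"turn":[0,0,21],"gripper":0.4},
    {"linear":[-7.8,2,0.3],"turn":[0,0,27],"gripper":0.4},
    {"linear":[-8.8,2.3,0.3],"turn":[0,0,30],"gripper":0.4},
    {"linear":[-8.8,2.3,0.3],"turn":[0,0,30],"gripper":0.4},
    {"linear":[-8.8,2.3,0.3],"turn":[0,0,30],"gripper":0.4}
  ]
}}

```text
time_s: 10.8
eef_pos: [0.4001, -0.24, 0.1593]
eef_rot: [-3.141, 0.037, 0.003]
ft_force: [0.1, -0.0, 0.7]
finger_gap: 0.0572
```

```bash
python3 -c "
from h import *
plan([.4,-.2402,.034],-1.4)
p=shot('top','top6');print({k:np.round(v,4) for k,v in measure(p,'small',.502,-.243,.39,-.24).items()})
print({k:np.round(v,4) for k,v in measure(p,'large',.602,.04,.7,.103).items()})
p=shot('side','side6');print({k:np.round(v,4) for k,v in measure(p,'large',.602,.04,.7,.103).items()})
"
```

```text
lin cm [ 0.02  0.02 12.53] turn [-0.    0.12  0.06] t 10.8 F [ 0.1 -0.   0.7] gap 0.0572
{'c': array([ 0.5042, -0.2434]), 'Ar': np.float64(1.0162)}
{'c': array([0.6044, 0.0403]), 'Ar': np.float64(1.0095), 'g': array([0.7018, 0.1026]), 'gA': np.float64(215.5), 'len': np.float64(0.1156), 'th': np.float64(32.5935)}
{'c': array([0.6002, 0.0416]), 'Ar': np.float64(1.006), 'g': array([0.6965, 0.1042]), 'gA': np.float64(342.0), 'len': np.float64(0.1149), 'th': np.float64(33.0623)}
```

View pics/top6.png

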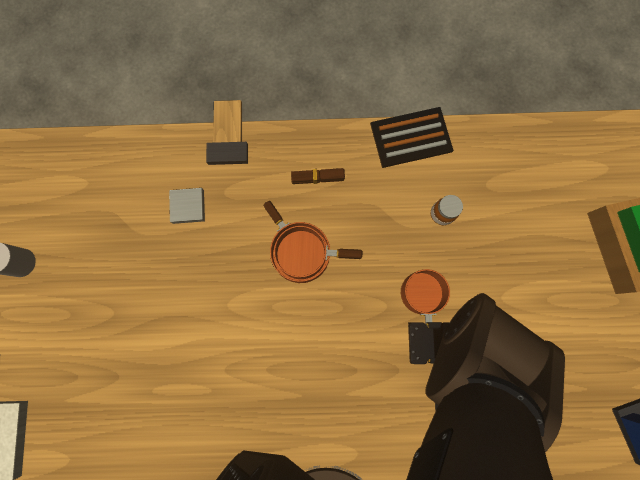

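View pics/side6.png

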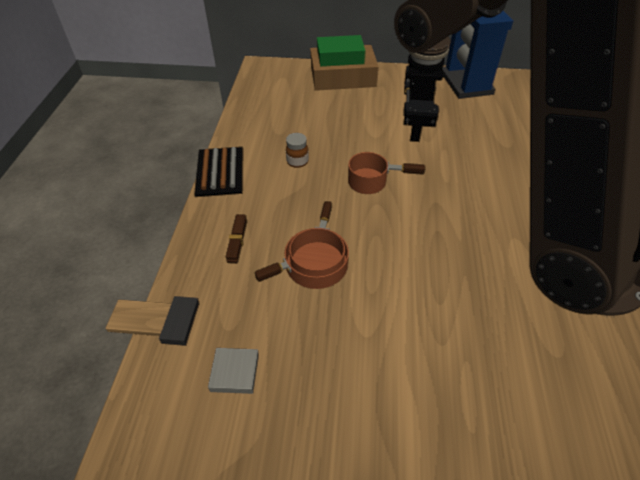

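The middle pan sits concentric in the large one at top (301,252), its handle pointing right, and the large pan has not moved. The gripper is above the small pan's grip. Descending.

>>> {"op": "servo_tool", "data": {
  "series": [
    {"linear":[0,0,2],"turn":[0,0,0],"gripper":0.4},
    {"linear":[0,0,4.2],"turn":[0,0,0],"gripper":0.4},
    {"linear":[0,0,6.4],"turn":[0,0,0],"gripper":0.4},
    {"linear":[0,0,8.6],"turn":[0,0,0],"gripper":0.4},
    {"linear":[0,0,10.6],"turn":[0,0,0],"gripper":0.4},
    {"linear":[0,0,11.8],"turn":[0,0,0],"gripper":0.4},
    {"linear":[0,0,12.4],"turn":[0,0,0],"gripper":0.4},
    {"linear":[0,0,12.4],"turn":[0,0,0],"gripper":0.4}
  ]
}}

```text
time_s: 11.57
eef_pos: [0.4005, -0.2389, 0.0345]
eef_rot: [-3.14, 0.032, 0.005]
ft_force: [-0.4, -0.4, -0.0]
finger_gap: 0.0573
```

```bash
python3 -c "
from h import *
plan([.4,-.2402,.034],-1.4)
p=shot('side');cv2.imwrite('pics/side7.png',cv2.resize(p['color'][90:240,300:500,::-1],None,fx=3,fy=3,interpolation=cv2.INTER_CUBIC))"
```

```text
lin cm [-0.05  0.14  0.05] turn [-0.06  0.19  0.24] t 11.57 F [-0.4 -0.4 -0. ] gap 0.0573
```

View pics/side7.png

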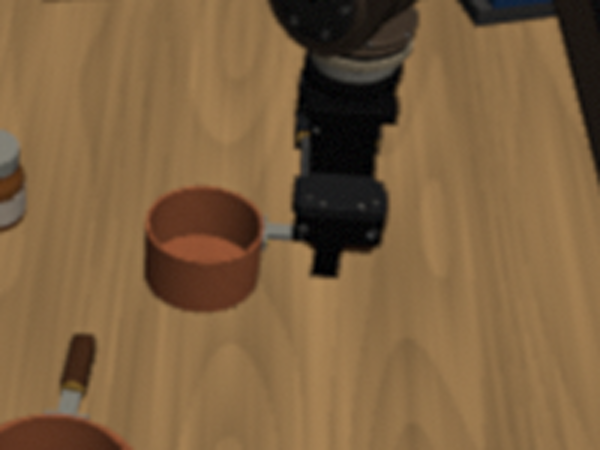

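The fingers are around the grip. Closing.

>>> {"op": "servo_tool", "data": {
  "newtons": 50,
  "series": [
    {"linear":[0,0.14,0],"turn":[0,0.2,0.2],"gripper":0.7},
    {"linear":[0,0.14,0],"turn":[0,0.2,0.2],"gripper":0.8},
    {"linear":[0,0.14,0],"turn":[0,0.2,0.2],"gripper":1},
    {"linear":[0,0.14,0],"turn":[0,0.2,0.2],"gripper":1},
    {"linear":[0,0.14,0],"turn":[0,0.2,0.2],"gripper":1},
    {"linear":[0,0.14,0],"turn":[0,0.2,0.2],"gripper":1},
    {"linear":[0,0.14,0],"turn":[0,0.2,0.2],"gripper":1},
    {"linear":[0,0.14,0],"turn":[0,0.2,0.2],"gripper":1}
  ]
}}

```text
time_s: 12.28
eef_pos: [0.4007, -0.2406, 0.0355]
eef_rot: [-3.141, 0.038, -0.002]
ft_force: [-1.5, 0.2, 3.3]
finger_gap: 0.0196
```

```bash
python3 -c "
from h import *
plan([.4,-.2402,.034],-1.4);s=manip.get_state();print(s['eef_pos'],s['eef_rot'],s['moment'])
p=shot('side');print({k:np.round(v,4) for k,v in measure(p,'small',.502,-.243,.39,-.24).items()})
"
```

```text
lin cm [-0.07 -0.04  0.15] turn [-0.01 -0.07  0.02] t 12.28 F [-1.5  0.2  3.3] gap 0.0196
[ 0.40070097 -0.2406178   0.03549398] [-3.14119931e+00  3.78550410e-02 -1.97971322e-03] [-0.00917489  0.25425493  0.01114482]
{'c': array([ 0.4997, -0.2436]), 'Ar': np.float64(0.9995), 'g': array([ 0.3727, -0.2282]), 'gA': np.float64(46.0), 'len': np.float64(0.128), 'th': np.float64(173.074)}
```

>>> {"op": "servo_tool", "data": {
  "series": [
    {"linear":[0,0,-0.4],"turn":[0,0,0],"gripper":1},
    {"linear":[0,0,-1.2],"turn":[0,0,0],"gripper":1},
    {"linear":[0,0,-2.4],"turn":[0,0,0],"gripper":1},
    {"linear":[0,0,-4],"turn":[0,0,0],"gripper":1},
    {"linear":[0,0,-5.8],"turn":[0,0,0],"gripper":1},
    {"linear":[0,0,-7.6],"turn":[0,0,0],"gripper":1},
    {"linear":[0,0,-9],"turn":[0,0,0],"gripper":1},
    {"linear":[0,0,-9.5],"turn":[0,0,0],"gripper":1}
  ]
}}

```text
time_s: 13.0
eef_pos: [0.401, -0.2409, 0.1327]
eef_rot: [3.14, -0.038, 0.005]
ft_force: [0.8, 0.6, -1.8]
finger_gap: 0.0198
```

```bash
python3 -c "
from h import *
th=np.radians(160);plan([.6023+.1015*np.cos(th),.0407+.1015*np.sin(th),.13],-20)
p=shot('side');s=manip.get_state();X=R.from_rotvec(s['eef_rot']).as_matrix()[:,0];C=s['eef_pos']+.1015*X+[-.0025,-.0005,0]
print(C,s['joints']);overlay(p,'ov5','small',C,s['eef_pos'][2]-.0355,(300,440,90,200),178.6,0)
"
```

```text
lin cm [  9.84 -31.88   0.25] turn [ 0.05 -0.2  18.63] t 13.0 F [ 0.8  0.6 -1.8] gap 0.0198
[ 0.49997899 -0.24384699  0.13283587] [-6.82851437e-01  3.86666217e-01  2.02832286e+00  1.32802439e-03
  7.22908187e-01  9.10860045e-01]
```

View pics/ov5.png

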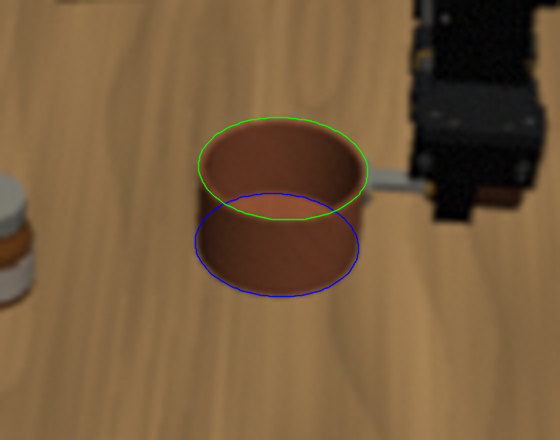

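Held well, with about 1–2° of droop. Carrying it across.

>>> {"op": "servo_tool", "data": {
  "series": [
    {"linear":[0.3,-1,0],"turn":[0,0,0.6],"gripper":1},
    {"linear":[0.9,-3,0],"turn":[0,0,1.8],"gripper":1},
    {"linear":[1.7,-5.4,0],"turn":[0,0,3.2],"gripper":1},
    {"linear":[2.5,-8,0],"turn":[0,0,4.7],"gripper":1},
    {"linear":[3.3,-10.6,0],"turn":[0,0,6.2],"gripper":1},
    {"linear":[4.1,-13.2,0],"turn":[0,0,7.7],"gripper":1},
    {"linear":[4.9,-15.8,0],"turn":[0,0,9.2],"gripper":1},
    {"linear":[5.6,-18.2,0],"turn":[0,0,10.6],"gripper":1}
  ]
}}

```text
time_s: 13.72
eef_pos: [0.4613, -0.0588, 0.1318]
eef_rot: [3.123, -0.329, 0.004]
ft_force: [-0.3, -0.2, -1.6]
finger_gap: 0.0198
```

```bash
python3 -c "
from h import *
th=np.radians(160);plan([.6023+.1015*np.cos(th),.0407+.1015*np.sin(th),.13],-20)
"
```

```text
lin cm [  1.67 -14.08   0.17] turn [ 0.04 -0.14  7.96] t 13.72 F [-0.3 -0.2 -1.6] gap 0.0198
```

>>> {"op": "servo_tool", "data": {
  "series": [
    {"linear":[0.3,-2.4,0],"turn":[0,0,1.4],"gripper":1},
    {"linear":[0.6,-4.9,0],"turn":[0,0,2.8],"gripper":1},
    {"linear":[0.9,-7.4,0],"turn":[0,0,4.2],"gripper":1},
    {"linear":[1.2,-9.8,0],"turn":[0,0,5.5],"gripper":1},
    {"linear":[1.4,-11.9,0.1],"turn":[0,0,6.7],"gripper":1},
    {"linear":[1.6,-13.3,0.2],"turn":[0,0,7.5],"gripper":1},
    {"linear":[1.67,-14.1,0.2],"turn":[0,0,8],"gripper":1},
    {"linear":[1.67,-14.1,0.2],"turn":[0,0,8],"gripper":1}
  ]
}}

```text
time_s: 14.38
eef_pos: [0.5069, 0.0767, 0.129]
eef_rot: [3.093, -0.545, 0.002]
ft_force: [-0.6, -0.2, -0.8]
finger_gap: 0.0196
```

```bash
python3 -c "
from h import *
th=np.radians(160);plan([.6023+.1015*np.cos(th),.0407+.1015*np.sin(th),.13],-20)
p=shot('side');s=manip.get_state();X=R.from_rotvec(s['eef_rot']).as_matrix()[:,0];C=s['eef_pos']+.1015*X+[-.0025,-.0005,0]
print(C);overlay(p,'ov6','small',C,s['eef_pos'][2]-.0355,(250,390,180,310),160,1.5)
p=shot('top');cv2.imwrite('pics/top7.png',cv2.resize(p['color'][180:360,200:400,::-1],None,fx=3,fy=3,interpolation=cv2.INTER_CUBIC))
"
```

```text
lin cm [ 0.05  0.12 -0.1 ] turn [ 0.04 -0.09  0.03] t 14.38 F [-0.6 -0.2 -0.8] gap 0.0196
[0.59953957 0.04070711 0.12929954]
```

View pics/ov6.png

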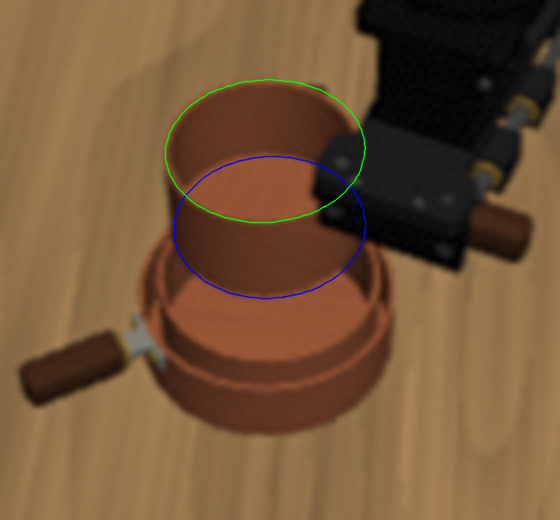

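View pics/top7.png

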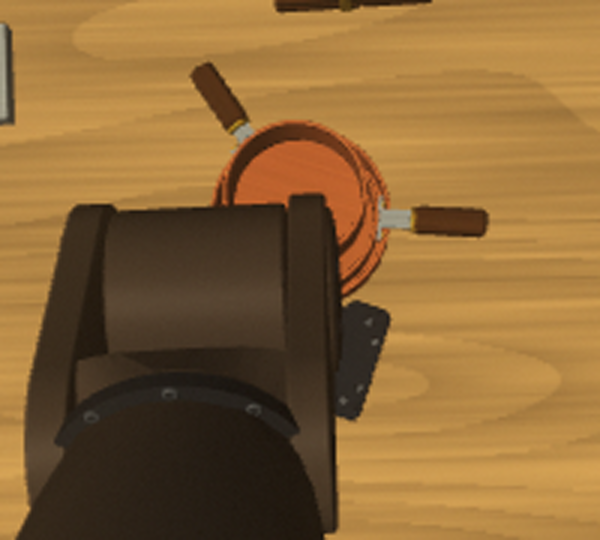

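The small pan is centred over the nest to within about 1 mm. Lowering, with a 1.5° pitch-up to cancel the droop.

>>> {"op": "servo_tool", "data": {
  "series": [
    {"linear":[0,-0.05,0.6],"turn":[0,0.5,0],"gripper":1},
    {"linear":[0,-0.05,1.6],"turn":[0,1,0],"gripper":1},
    {"linear":[0,-0.05,2.6],"turn":[0,1.5,0],"gripper":1},
    {"linear":[0,-0.05,3.6],"turn":[0,1.5,0],"gripper":1},
    {"linear":[0,-0.05,4.6],"turn":[0,1.5,0],"gripper":1},
    {"linear":[0,-0.05,5.5],"turn":[0,1.5,0],"gripper":1},
    {"linear":[0,-0.05,6.2],"turn":[0,1.5,0],"gripper":1},
    {"linear":[0,-0.05,6.5],"turn":[0,1.5,0],"gripper":1}
  ]
}}

```text
time_s: 15.15
eef_pos: [0.5065, 0.0755, 0.0631]
eef_rot: [3.088, -0.545, 0.04]
ft_force: [0.9, 0.1, -1.8]
finger_gap: 0.0195
```

```bash
python3 -c "
from h import *
th=np.radians(160);plan([.6023+.1015*np.cos(th),.0407+.1015*np.sin(th),.0415],-20)
p=shot('side');s=manip.get_state();X=R.from_rotvec(s['eef_rot']).as_matrix()[:,0];X[2]=0;C=s['eef_pos']+.1015*X+[-.0025,-.0005,0]
print(C,s['moment']);overlay(p,'ov7','small',C,s['eef_pos'][2]-.0355,(250,390,180,310),160,0)
overlay(p,'ov7b','middle',[.5993,.0413],.003,(250,390,180,310),-95,0)
"
```

```text
lin cm [-0.01 -0.01  2.16] turn [ 0.08 -1.51 -0.02] t 15.15 F [ 0.9  0.1 -1.8] gap 0.0195
[0.59927781 0.04034191 0.06311401] [0.05798298 0.37532867 0.01932589]
```

View pics/ov7.png

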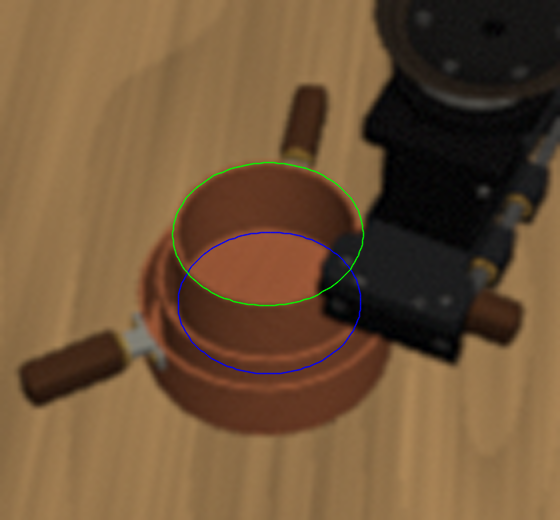

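View pics/ov7b.png

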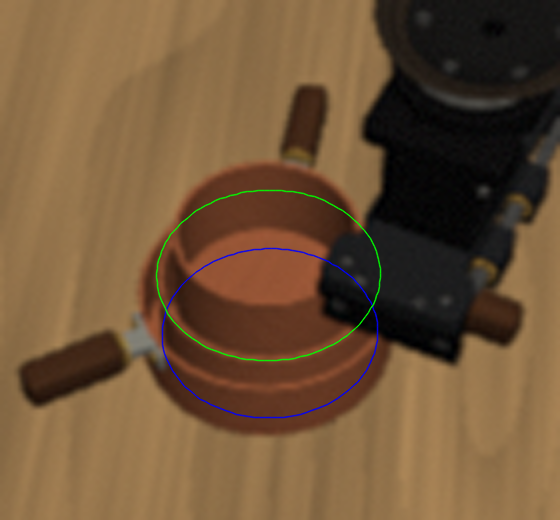

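The overlays match and the small pan is inside the middle rim, concentric to about 1 mm. Lowering the last 21 mm.

>>> {"op": "servo_tool", "data": {
  "series": [
    {"linear":[0,-0.05,0.4],"turn":[0,0,0],"gripper":1},
    {"linear":[0,-0.05,0.8],"turn":[0,0,0],"gripper":1},
    {"linear":[0,-0.05,1.2],"turn":[0,0,0],"gripper":1},
    {"linear":[0,-0.05,1.5],"turn":[0,0,0],"gripper":1},
    {"linear":[0,-0.05,1.7],"turn":[0,0,0],"gripper":1},
    {"linear":[0,-0.05,1.8],"turn":[0,0,0],"gripper":1},
    {"linear":[0,-0.05,1.9],"turn":[0,0,0],"gripper":1},
    {"linear":[0,-0.05,1.9],"turn":[0,0,0],"gripper":1}
  ]
}}

```text
time_s: 15.87
eef_pos: [0.5071, 0.0758, 0.0441]
eef_rot: [3.088, -0.545, 0.04]
ft_force: [0.3, -0.4, -2.0]
finger_gap: 0.0194
```

```bash
python3 -c "
from h import *
th=np.radians(160);plan([.6023+.1015*np.cos(th),.0407+.1015*np.sin(th),.0415],-20)
s=manip.get_state();print(s['eef_pos'],s['moment'])
"
```

```text
lin cm [-0.01  0.04  0.26] turn [ 0.08 -1.51 -0.01] t 15.87 F [ 0.3 -0.4 -2. ] gap 0.0194
[0.50709507 0.0758177  0.0440614 ] [ 0.04087775  0.32927952 -0.02315695]
```

>>> {"op": "servo_tool", "data": {
  "series": [
    {"linear":[0,0,0.05],"turn":[0,0,0],"gripper":1},
    {"linear":[0,0,0.1],"turn":[0,0,0],"gripper":1},
    {"linear":[0,0,0.15],"turn":[0,0,0],"gripper":1},
    {"linear":[0,0,0.2],"turn":[0,0,0],"gripper":1},
    {"linear":[0,0,0.25],"turn":[0,0,0],"gripper":1},
    {"linear":[0,0,0.25],"turn":[0,0,0],"gripper":1}
  ]
}}

```text
time_s: 16.37
eef_pos: [0.5071, 0.0758, 0.0415]
eef_rot: [3.088, -0.545, 0.04]
ft_force: [-0.0, 0.1, -1.7]
finger_gap: 0.0199
```

```bash
python3 -c "
from h import *
s=manip.get_state();print(s['eef_pos'],s['moment'],s['ft_force'])
"
```

```text
[0.50712955 0.07581397 0.0415003 ] [0.04934712 0.3758235  0.02261942] [-0.03951813  0.14222031 -1.69494461]
```

No contact yet: the pitch-up raised the pan about 2 mm. Continuing slowly.

>>> {"op": "servo_tool", "data": {
  "series": [
    {"linear":[0,0,0.04],"turn":[0,0,0],"gripper":1},
    {"linear":[0,0,0.08],"turn":[0,0,0],"gripper":1},
    {"linear":[0,0,0.12],"turn":[0,0,0],"gripper":1},
    {"linear":[0,0,0.12],"turn":[0,0,0],"gripper":1}
  ]
}}

```text
time_s: 16.7
eef_pos: [0.5071, 0.0758, 0.0403]
eef_rot: [3.088, -0.545, 0.04]
ft_force: [-0.2, -0.3, -0.9]
finger_gap: 0.0194
```

```bash
python3 -c "
from h import *
s=manip.get_state();print(s['eef_pos'],s['moment'],s['ft_force'])
p=shot('side');overlay(p,'ov8','small',[.5995,.0408],.006,(250,390,180,310),160,0)
"
```

```text
[0.50713757 0.07581022 0.04032114] [ 0.08157627  0.41327445 -0.0302899 ] [-0.20827916 -0.32901118 -0.94619826]
```

View pics/ov8.png

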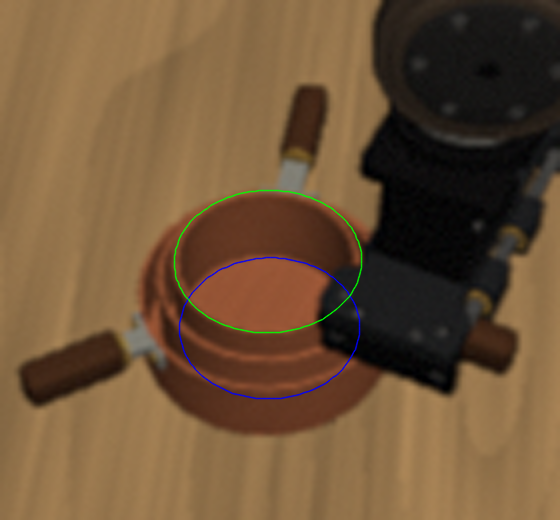

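>>> {"op": "servo_tool", "data": {
  "series": [
    {"linear":[0,0,0.04],"turn":[0,0,0],"gripper":1},
    {"linear":[0,0,0.08],"turn":[0,0,0],"gripper":1},
    {"linear":[0,0,0.12],"turn":[0,0,0],"gripper":1},
    {"linear":[0,0,0.12],"turn":[0,0,0],"gripper":1}
  ]
}}

```text
time_s: 17.08
eef_pos: [0.507, 0.076, 0.0398]
eef_rot: [3.088, -0.544, 0.041]
ft_force: [-5.5, 1.6, 12.4]
finger_gap: 0.0198
```

```bash
python3 -c "
from h import *
s=manip.get_state();print(s['eef_pos'],s['moment'],s['ft_force'])
"
```

```text
[0.50699343 0.07600617 0.03984056] [0.29555184 0.83966045 0.07957954] [-5.47076582  1.60436273 12.3935686 ]
```

Contact at 12 N, probably the near edge first. I'll back off the pitch slightly to lay the pan flat, then ease the grip.

>>> {"op": "servo_tool", "data": {
  "series": [
    {"linear":[0,0,-0.02],"turn":[0,-0.3,0],"gripper":1},
    {"linear":[0,0,-0.04],"turn":[0,-0.6,0],"gripper":1},
    {"linear":[0,0,-0.04],"turn":[0,-0.9,0],"gripper":1},
    {"linear":[0,0,-0.04],"turn":[0,-0.9,0],"gripper":1}
  ]
}}

```text
time_s: 17.42
eef_pos: [0.5073, 0.076, 0.0408]
eef_rot: [3.091, -0.545, 0.017]
ft_force: [-2.5, 2.0, 8.4]
finger_gap: 0.0195
```

```bash
python3 -c "
from h import *
s=manip.get_state();print(s['eef_pos'],s['moment'],s['ft_force'])
"
```

```text
[0.50732504 0.07604925 0.04076898] [0.19227245 0.35527158 0.02110578] [-2.51763701  2.01661734  8.42377044]
```

>>> {"op": "servo_tool", "data": {
  "newtons": 4,
  "series": [
    {"linear":[0,0,0],"turn":[0,0,0],"gripper":1},
    {"linear":[0,0,0],"turn":[0,0,0],"gripper":1},
    {"linear":[0,0,0],"turn":[0,0,0],"gripper":1},
    {"linear":[0,0,0],"turn":[0,0,0],"gripper":0.75},
    {"linear":[0,0,0],"turn":[0,0,0],"gripper":0.7},
    {"linear":[0,0,0],"turn":[0,0,0],"gripper":0.6},
    {"linear":[0,0,0],"turn":[0,0,0],"gripper":0.5},
    {"linear":[0,0,0],"turn":[0,0,0],"gripper":0.5}
  ]
}}

```text
time_s: 18.08
eef_pos: [0.5073, 0.076, 0.0407]
eef_rot: [3.091, -0.545, 0.017]
ft_force: [0.2, -0.3, -0.1]
finger_gap: 0.0433
```

```bash
python3 -c "
from h import *
s=manip.get_state();print(s['eef_pos'],s['moment'],s['ft_force'],s['finger_gap'])
p=shot('side');overlay(p,'ov9','small',[.5995,.0408],.006,(250,390,180,310),160,0)
"
```

```text
[0.50725865 0.0760224  0.04066454] [-0.01392993  0.16662442  0.0138549 ] [ 0.15497165 -0.30647348 -0.11364247] 0.04326423815995182
```

View pics/ov9.png

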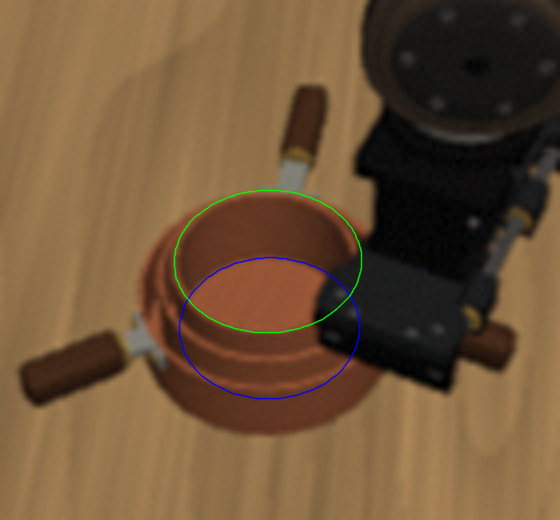

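Released. Rising straight, then backing off toward the robot.

>>> {"op": "servo_tool", "data": {
  "series": [
    {"linear":[0,0,-0.8],"turn":[0,0,0],"gripper":0.5},
    {"linear":[0,0,-2],"turn":[0,0,0],"gripper":0.5},
    {"linear":[0,0,-4],"turn":[0,0,0],"gripper":0.4},
    {"linear":[0,0,-6.5],"turn":[0,0,0],"gripper":0.4},
    {"linear":[0,0,-9.5],"turn":[0,0,0],"gripper":0.4},
    {"linear":[0,0,-12.5],"turn":[0,0,0],"gripper":0.4},
    {"linear":[0,0,-14],"turn":[0,0,0],"gripper":0.4},
    {"linear":[0,0,-14],"turn":[0,0,0],"gripper":0.4}
  ]
}}

```text
time_s: 18.8
eef_pos: [0.5071, 0.0768, 0.1845]
eef_rot: [3.092, -0.545, 0.026]
ft_force: [0.8, -0.1, 0.4]
finger_gap: 0.0569
```

>>> {"op": "servo_tool", "data": {
  "series": [
    {"linear":[1,3,0],"turn":[0,0,0],"gripper":0.4},
    {"linear":[1,-3,0],"turn":[0,0,0],"gripper":0.4},
    {"linear":[0,-6,0],"turn":[0,0,0],"gripper":0.4},
    {"linear":[-2,-9,0],"turn":[0,0,0],"gripper":0.4},
    {"linear":[-3,-13,0],"turn":[0,0,0],"gripper":0.4},
    {"linear":[-4,-17,0],"turn":[0,0,0],"gripper":0.4},
    {"linear":[-5,-21,0],"turn":[0,0,0],"gripper":0.4},
    {"linear":[-5,-24,0],"turn":[0,0,0],"gripper":0.4}
  ]
}}

```text
time_s: 19.47
eef_pos: [0.5408, 0.3226, 0.1832]
eef_rot: [3.092, -0.542, 0.024]
ft_force: [-0.2, -0.5, 0.7]
finger_gap: 0.0571
```

```bash
python3 -c "
from h import *
p=shot('top','top8');print({k:np.round(v,4) for k,v in measure(p,'large',.602,.04,.7,.103).items()})
cop,dark=masks(p)
def g(p,dark,C,n,x,y,z):
    r=comp(dark,proj(p,[x,y,z]),30,25)
    if r: q=atz(p,r[0],z);print(n,q,'len',np.hypot(q[0]-C[0],q[1]-C[1]),np.degrees(np.arctan2(q[1]-C[1],q[0]-C[0])))
g(p,dark,(.6044,.0401),'mid',.593,-.073,.049);g(p,dark,(.6044,.0401),'small',.497,.08,.059)
x=lambda p,b:cv2.resize(p['color'][b[2]:b[3],b[0]:b[1],::-1],None,fx=4,fy=4,interpolation=cv2.INTER_CUBIC)
cv2.imwrite('pics/top8c.png',x(p,(220,380,190,320)))
p=shot('side','side8');overlay(p,'side8c','small',[.5995,.0408],.006,(250,410,180,310),160,0)
c,dark=masks(p);g(p,dark,(.6002,.0413),'mid',.59,-.073,.049);g(p,dark,(.6002,.0413),'small',.493,.08,.059)
cv2.imwrite('pics/side8d.png',x(p,(250,410,180,310)))
"
```

```text
{'c': array([0.6046, 0.0402]), 'Ar': np.float64(1.0058), 'g': array([0.7018, 0.1026]), 'gA': np.float64(215.5), 'len': np.float64(0.1155), 'th': np.float64(32.6727)}
mid [ 0.59411315 -0.07546803  0.049     ] len 0.11602494738479789 -95.08656189867203
small [0.4977519  0.07699722 0.059     ] len 0.11285044069547472 160.9158318223509
```

View pics/top8.png

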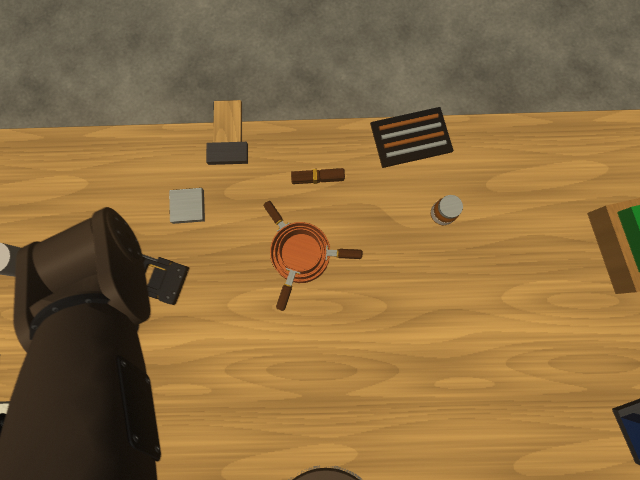

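View pics/side8c.png

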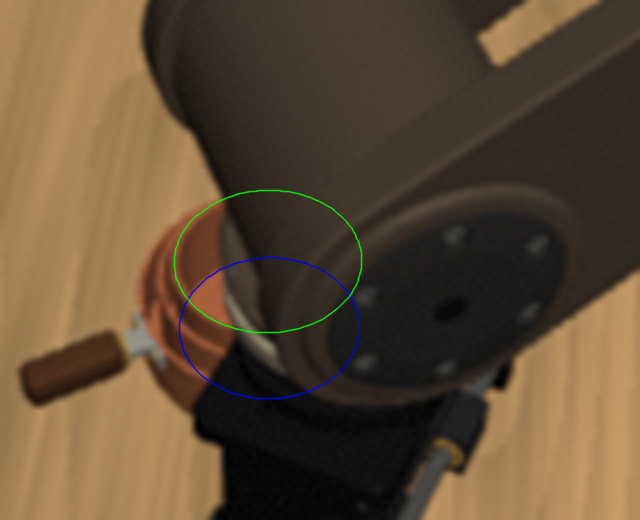

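View pics/side8d.png

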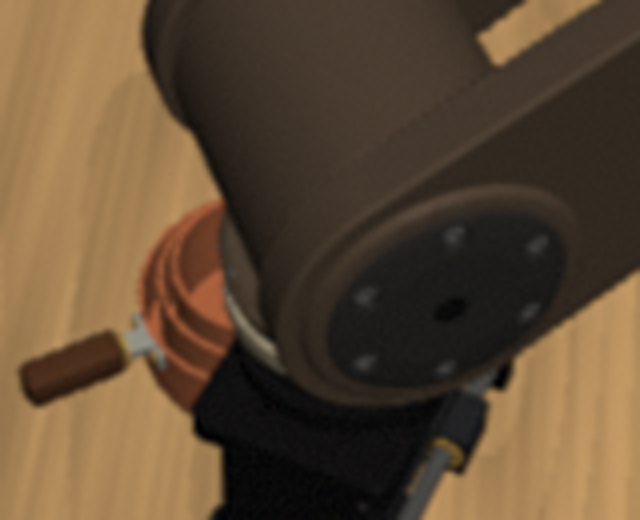

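View pics/top8c.png

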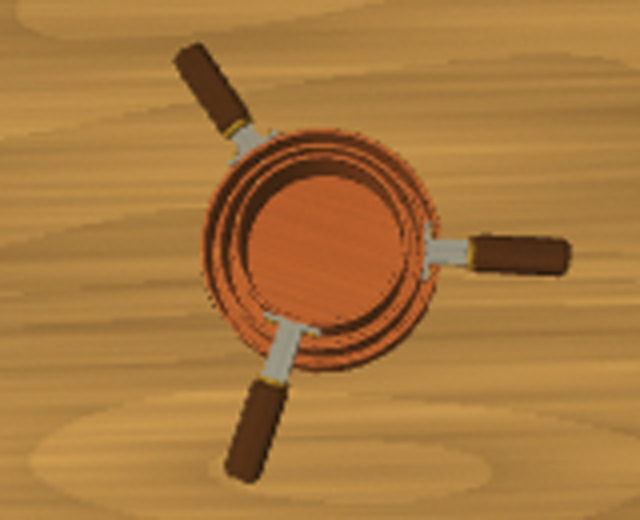

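The top view shows a concentric nest with the handles at 32.7°, -95° and 161°. The arm blocks the side view, so I'll move it away.

>>> {"op": "servo_tool", "data": {
  "series": [
    {"linear":[-3,-0.3,0],"turn":[0,0,0],"gripper":0.4},
    {"linear":[-6,-0.6,0],"turn":[0,0,0],"gripper":0.4},
    {"linear":[-10,-1,0],"turn":[0,0,0],"gripper":0.4},
    {"linear":[-14,-1.3,0],"turn":[0,0,0],"gripper":0.4},
    {"linear":[-18,-1.6,0],"turn":[0,0,0],"gripper":0.4},
    {"linear":[-22,-2,0],"turn":[0,0,0],"gripper":0.4},
    {"linear":[-25,-2,0],"turn":[0,0,0],"gripper":0.4},
    {"linear":[-26,-2,0],"turn":[0,0,0],"gripper":0.4}
  ]
}}

```text
time_s: 20.23
eef_pos: [0.3105, 0.4202, 0.1777]
eef_rot: [-3.089, 0.502, 0.01]
ft_force: [0.5, -1.0, -0.3]
finger_gap: 0.0571
```

```bash
python3 -c "
from h import *
p=shot('side','side9');overlay(p,'side9c','small',[.5995,.0408],.006,(250,410,180,310),160,0)
x=lambda p,b:cv2.resize(p['color'][b[2]:b[3],b[0]:b[1],::-1],None,fx=4,fy=4,interpolation=cv2.INTER_CUBIC)
cv2.imwrite('pics/side9d.png',x(p,(250,410,180,310)))
"
```

```text
(no output)
```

View pics/side9c.png

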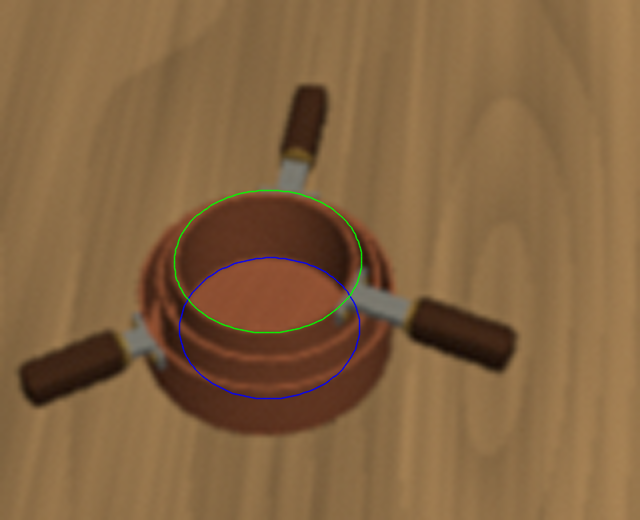

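View pics/side9d.png

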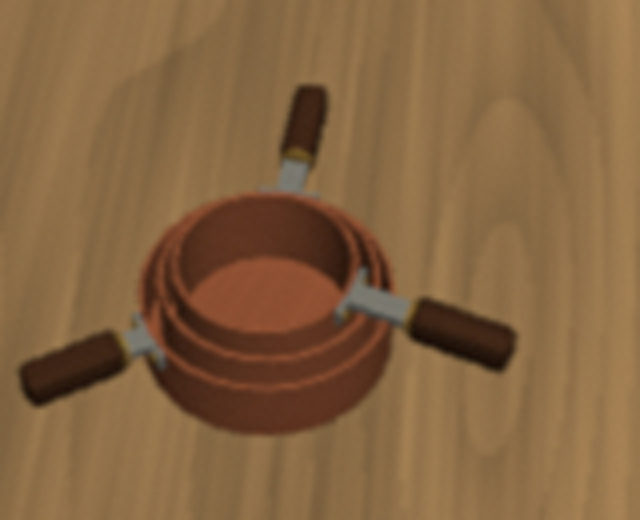

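The rims are parallel and level, and the small pan's home overlay matches. The arm is clear, so I'm handing in.

```bash
python3 -c "
from h import *
print(manip.hand_in())"
```

```text
the job is handed in; nothing more can be done
None
```

The three pans are nested and the job is handed in at about 20 s of the 64 s allowed. I set the middle pan into the large one, then the small pan into the middle one. Both were held by their grips, lowered to contact and released there.

**Checks that passed:**
- **Seating:** in the last side view the rims look concentric and level. The small pan's rim matches the overlay of where it should be when fully home, and the middle pan's rim matched its own overlay when I released it.
- **Handles:** measured in the top view at 33° (large), -95° (middle) and 161° (small), so every gap is at least about 100°.
- **Large pan:** it stayed within about 0.3 mm of where it stood.
- **Bystanders:** clamp, block and jar appear in the same places in the last top view.
- **Force:** the largest reading was about 14 N, as the small pan touched down.

**Checks that disagreed or could not be made:**
- **Camera offset:** the two cameras differ by a constant 4 mm or so in x, so I averaged them.
- **Small pan touchdown:** it probably touched near edge first because I had pitched it up slightly to cancel droop, so I levelled it before letting go.
- **Final handle angles:** the side view was partly blocked when I measured them, so they come from the top camera only.

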